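# Set three equal pockets in the stick caddy with a spacer block

## Robot

A 7-joint arm with a two-finger parallel gripper is mounted at the origin on a cart in front of the work surface, level with it; the furniture and walls round the work are solid. World frame = base frame: x ahead of the robot, y to its left, z up, the work surface at z = 0. Lengths are in m, angles in degrees, forces in N, time in s.
With the tool pointing down it reaches from about 0.425 to 0.875 m from the base axis. Payload 4.7 kg.
Tool frame: the origin (TCP) lies on the centre line of the jaws, within the pads' length; the fingertips stand 25 mm ahead of it and the grasp point (between the pads) lies 6 mm ahead of it; z points along the fingers, y is the direction in which the jaws open and shut (so a half turn about z gives the same grasp; the last joint's range is limited). The gripper opens to 87 mm and grips with 3 to 60 N. Pads are 19 mm wide; open, the fingers measure 117 mm over their backs; the gripper's body (75 mm by 190 mm) begins 51 mm behind the grasp point.
Start: joints at [-73.505, 18.392, -4.016, 83.108, 1.295, 78.541, -3.26], TCP at [0.176, 0.626, 0.248] pointing down, gripper open.
Joint ranges: [-163.93, 163.93], [-17.29, 119.83], [-79.2, 71.16], [3.27, 140.29], [-89.18, 269.18], [5.43, 117.66], [-154.24, 154.24]. Speed limits (degrees/s): [147.25, 147.25, 180, 180, 180, 180, 180].

## Interface

Orientations are given as [roll, pitch, yaw] about the fixed x, y, z axes, in that order (R = Rz(yaw) Ry(pitch) Rx(roll)).
In Python, from cell import env gives the robot as it stands.
- The arm moves only by the shell command python3 -m creep 'ROWS' [OPENING] [FORCE]. ROWS is JSON, a list of rows, each an object of numbers: "tx", "ty", "tz": the shift along the tool's x, y, z in m; "rx", "ry", "rz": the turn, a rotation vector about the tool's x, y, z in degrees. In form: [{"tx": .., "ty": .., "tz": .., "rx": .., "ry": .., "rz": ..}, ...]. A call has 1 to 20 rows; each row shifts and turns the commanded pose from where the row before left it, along the tool's axes as they then stand; what a row does not reach is not made up. A row lasts 1/8 s, in which the tool goes at most 62.5 mm and 10.7 degrees, less where a joint would pass 70% of its speed; a pose out of reach is approached as far as the arm can. A call is refused whole if a number of a shift passes 0.0625 or a number of a turn 10.7, either way. A call with a gripper value outside its range is refused whole. OPENING is the finger opening in m, from 0 to 0.087, set as the call begins (- or left out, the last holds). The fingers move at their own pace and stop on an object; FORCE is the grip in N (left out, the last holds). Time passes only in rows, so rows that do not move let the fingers close. It gives the time, the measured TCP pose, the force and the opening at its end, in the units of the state.
- env.get_obs(): the state, without advancing time (a new reading comes with each control period).
- env.read_camera(name): name is "side" or "top"; returns a dict with "pixels" (384x512x3 uint8, red, green, blue), "intrinsics" (3x3 intrinsics, pixels), "R" (3x3) and "t" (3): a world point X has camera coordinates R X + t. Camera axes: x right, y down, z forward; pixel columns grow to the right and rows downward; lengths in m; the calibration is good to about 2 mm. A picture is of the moment at which its call begins. There is no depth.
- env.sign_off(): hands the job in, once; it reports no verdict.
The state is a dict: "time_s": time; "qpos": joint angles; "joint_velocities": joint speeds; "effort": joint torques, N m; "tool_pos": TCP position; "tool_rot": TCP orientation; "force": force on the tool from outside, world axes, zero at the start; "wrist_torque": the same for the moment, N m; "grip_width": finger opening in m.
Only numpy, scipy, OpenCV 4.12 (cv2) and the standard library are available. Lean on these libraries where they do the work, as an engineer would, in place of code of your own. Each camera call takes 0.05 s, during which the arm holds its last target.

## Task

Set the three pockets of the sugar-stick caddy to an equal 40 mm with the notched wooden spacer block made for it, working outward from the caddy's fixed left end: drop the block's slot over the next divider, wide side of the block toward that end, draw the divider along until the block closes up on the end plate (later on the divider set before), hold it there, lightly but surely pressed home, for half a second, then lift it out and step on to the next divider. Feel for the stop and never force it: the dividers are held by friction only and a hard push shifts a pocket already set, yet all three must be equal in the end. Finally stand the block upright on the worktop beside the caddy; leave the espresso cup, the tamper and the milk jug where they are.

Things in the scene. Friction and masses are not known exactly. Their poses are not given: they have to be found in the camera images.
- caddy: Bamboo tray, fast on the worktop; outside 156 (x) by 264 mm (y), inside 140 by 240 mm. Origin: centre of its underside, z up, y along the row of dividers toward the fixed end plate at the robot's left. Side walls 24 mm high, end plates 58 mm. Two 6 mm steel rods run along y at x = -60 and +60 mm, 34 mm up; between them it is open from above. Two sugar sticks lie at its -y end, up to 30 mm high.
- end_plate: The caddy's fixed +y end plate, bamboo, 12 mm thick, 58 mm high: the reference for the first pocket; it cannot give way. Origin: middle of the top edge of its inside face, 120 mm along +y from the caddy's centre. Axes as the caddy's. Light pressure here, as on a divider set before, is about 4 N on top of the drag of the divider being drawn; over 15 N is forcing.
- divider_1: Grey divider next to the end plate, 5 mm thick (y), 108 mm long (x), top 58 mm above the worktop. It slides only along the caddy's y, on sleeves round the rods; friction holds it: about 6 N to slide, stays where left. Origin: middle of the top edge of its +y face; far face at y = -5 mm; axes as the caddy's. First pocket = end plate's origin to this origin: 53 to 78 mm at the start, to be 40.
- divider_2: The middle divider, same as divider_1, origin and axes likewise. Second pocket = from divider_1's far face to this origin; uneven at the start (wider than 40 mm once the divider before is set), to be 40 mm, so that this origin lies 45 mm to the -y side of divider_1's.
- divider_3: The third divider, same as divider_1, origin and axes likewise. Third pocket = from divider_2's far face to this origin; uneven at the start (wider than 40 mm once the divider before is set), to be 40 mm. What is left beyond it does not matter.
- spacer: Loose notched block of brown wood, about 120 g, standing on the worktop right of the caddy: 60 mm long (x), 54 mm wide (y), 36 mm high, plus a grip on top, 46 (x) by 24 mm (y), from 36 to 72 mm up, over the origin. Origin: centre of the underside, z up. Wide side: y = -10.5 to +27 mm (flat outer face, points to the end plate in use); slot: y = -18 to -10.5; lip: y = -27 to -18.
- spacer_slot (a point): Middle of the slot's mouth in the block's underside (its y = -14.25 mm). The slot runs along the block's x, 7.5 mm wide, 22 mm deep, flared 3 mm to either side over the lowest 7 mm; roof on a divider's top: underside 36 mm above the worktop (up to 8 mm higher serves too). Drawn toward +y the lip bears on the divider's far face; its +y face is then 40 mm behind the block's outer face.
- espresso_cup: Small white porcelain cup with a handle, 61 x 79 x 56 mm, to the right of the caddy, toward the back; origin under its middle. Bystander.
- tamper: Coffee tamper, steel foot 58 mm across, wooden handle, 94 mm high, at the right; origin under its middle. Bystander.
- milk_jug: Steel milk jug, 106 x 127 x 119 mm, at the left; origin under its middle. Bystander.
Mind the look-alikes: they are no part of the job. Of the things that look like the spacer, the largest one is meant.

How it is judged (in metres and radians):
On the way, in this order (a step that is already met when the one before it is completed fails the run):
1. with its slot over the first divider the block is held against the fixed end plate with over 2.5 N for 0.3 s, the pocket between them at 40 mm (1.5 mm either way) (y of divider_1 in the frame of caddy between 0.0785 and 0.0815 m and contact force between spacer and end_plate above 2.5 N and y of spacer_slot in the frame of divider_1 between -0.0065 and 0.0015 m and z of spacer_slot in the frame of divider_1 below -0.008 m), for 0.3 s.
2. with its slot over the second divider the block is held against the first divider with over 2.5 N for 0.3 s, the pocket between them at 40 mm (1.5 mm either way) (y of divider_2 in the frame of divider_1 between -0.0465 and -0.0435 m and contact force between spacer and divider_1 above 2.5 N and y of spacer_slot in the frame of divider_2 between -0.0065 and 0.0015 m and z of spacer_slot in the frame of divider_2 below -0.008 m), for 0.3 s.
3. with its slot over the third divider the block is held against the second divider with over 2.5 N for 0.3 s, the pocket between them at 40 mm (1.5 mm either way) (y of divider_3 in the frame of divider_2 between -0.0465 and -0.0435 m and contact force between spacer and divider_2 above 2.5 N and y of spacer_slot in the frame of divider_3 between -0.0065 and 0.0015 m and z of spacer_slot in the frame of divider_3 below -0.008 m), for 0.3 s.
At the end, for the whole second after the job is handed in: All three pockets are 40 mm wide, each within 1.5 mm, and the spacer block stands upright and at rest on the worktop (y of divider_1 in the frame of caddy between 0.0785 and 0.0815 m and y of divider_2 in the frame of divider_1 between -0.0465 and -0.0435 m and y of divider_3 in the frame of divider_2 between -0.0465 and -0.0435 m and height (world z) of spacer between -0.003 and 0.004 m and angle between spacer's own z axis and vertical below 0.08 rad and linear speed of spacer below 0.02 m/s); the robot touches nothing.
It fails at once if the block is forced against the end plate (over 15 N) (contact force between spacer and end_plate above 15 N).
It fails at once if a divider is forced by the block (over 15 N) (contact force between spacer and divider_1 above 15 N or contact force between spacer and divider_2 above 15 N or contact force between spacer and divider_3 above 15 N).
It fails at once if the espresso cup, the tamper or the milk jug is shifted by more than 20 mm (distance of any of espresso_cup, tamper, milk_jug from where it was at the start of the episode above 0.02 m).
It also fails if it takes over 69 s, if anything falls off the work surface, if the arm or the gripper's body presses on something with over 40 N, if the wrist force passes 120 N, or if a joint passes its speed limit or range.

## Working session

There is one attempt and no reset: what is moved stays moved. The work goes in short steps, Python scripts to look and compute and a shell command to move; the robot and the scene stay as the last step left them, time stands still between calls to the robot, and variables do not carry over. Pictures are saved under pics/ and viewed, and the job is handed in when it is done.

```bash
ls; mkdir -p pics; python3 - <<'E'
from cell import env
import cv2
o=env.get_obs();print({k:o[k] for k in('time_s','tool_pos','tool_rot','force','grip_width')})
for n in('side','top'):
    c=env.read_camera(n);cv2.imwrite(f'pics/{n}0.png',cv2.resize(c['pixels'][:,:,::-1],None,fx=1.5,fy=1.5,interpolation=cv2.INTER_CUBIC));print(n,c['intrinsics'],c['R'],c['t'])
E
```

```text
pics
{'time_s': 0.0, 'tool_pos': array([0.17565548, 0.62529087, 0.24645064]), 'tool_rot': array([-1.79890102e+02,  6.76065443e-03,  1.64315323e+02]), 'force': array([0.3418265 , 0.2582193 , 0.05282249]), 'grip_width': 0.08695090456097172}
side [[357.553932     0.         260.36960911]
 [  0.         357.553932   197.08062817]
 [  0.           0.           1.        ]] [[ 0.96792931 -0.24992742 -0.02547831]
 [-0.11825965 -0.3638124  -0.92393462]
 [ 0.22164727  0.89731645 -0.38170102]] [-0.46757942  0.10814267  1.31095947]
top [[411.84283848   0.         267.95475768]
 [  0.         411.84283848 187.92780907]
 [  0.           0.           1.        ]] [[-0.02274992 -0.99961308 -0.01600414]
 [-0.98388322  0.02522614 -0.17702385]
 [ 0.17735908  0.01171893 -0.98407643]] [1.13619781e-03 5.01131652e-01 1.22217894e+00]
```

View pics/side0.png

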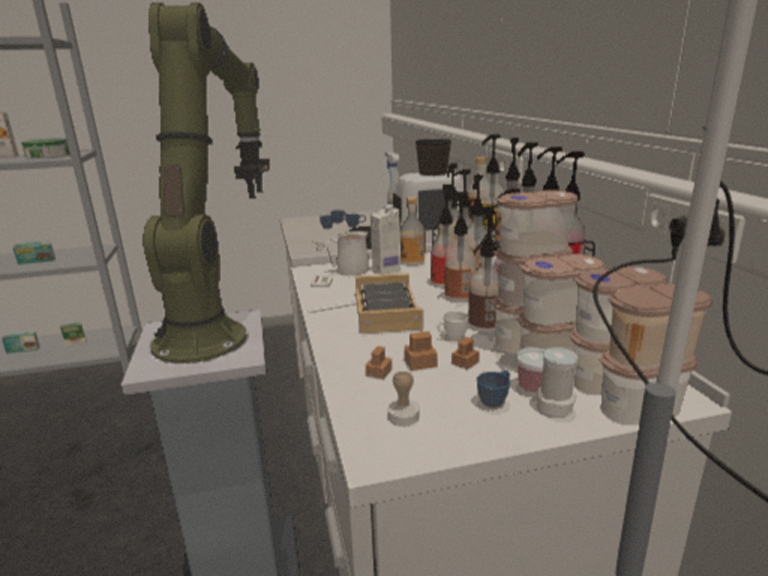

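View pics/top0.png

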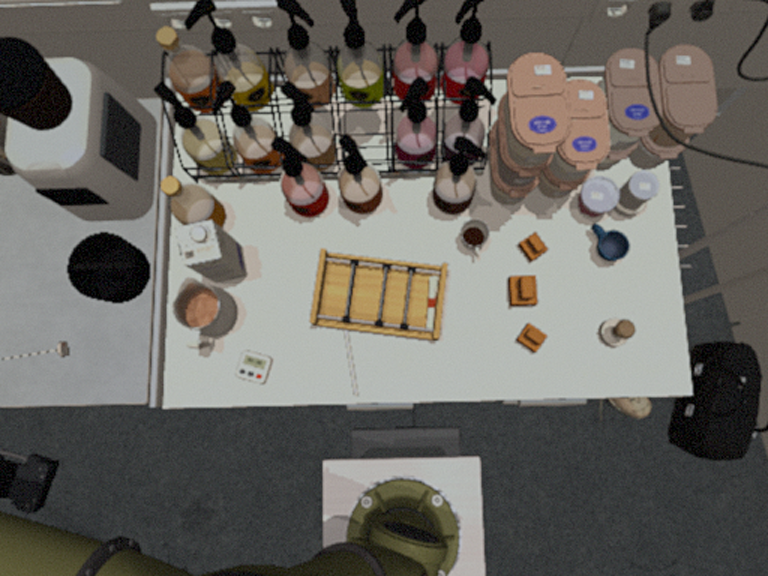

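The top view shows the caddy at about (380,295), the three dividers at about (350,292), (385,297) and (408,299), and three wooden blocks. The largest block is at (523,291). I'll zoom in on these.

```bash
python3 - <<'E'
from cell import env
import cv2
c=env.read_camera('top')['pixels'][:,:,::-1]
cv2.imwrite('pics/t1.png',cv2.resize(c[160:235,200:305],None,fx=7,fy=7,interpolation=cv2.INTER_CUBIC))
cv2.imwrite('pics/t2.png',cv2.resize(c[150:240,310:440],None,fx=6,fy=6,interpolation=cv2.INTER_CUBIC))
c=env.read_camera('side')['pixels'][:,:,::-1]
cv2.imwrite('pics/s1.png',cv2.resize(c[175:275,225:335],None,fx=6,fy=6,interpolation=cv2.INTER_CUBIC))
E
```

```text
(no output)
```

View pics/t1.png

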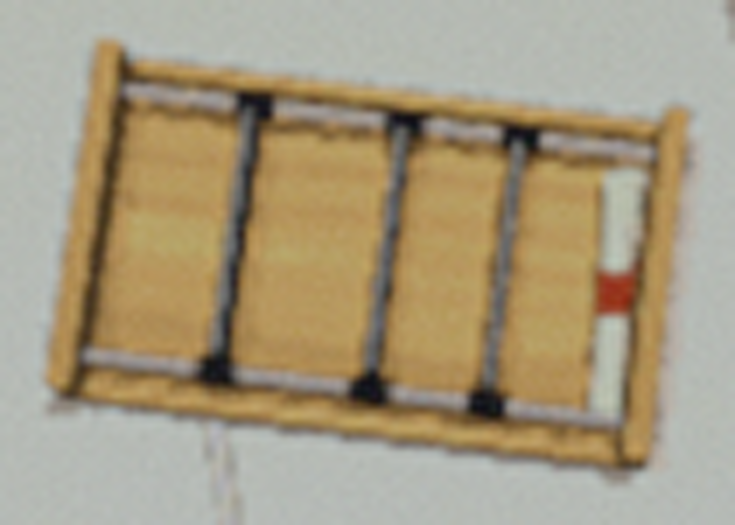

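View pics/t2.png

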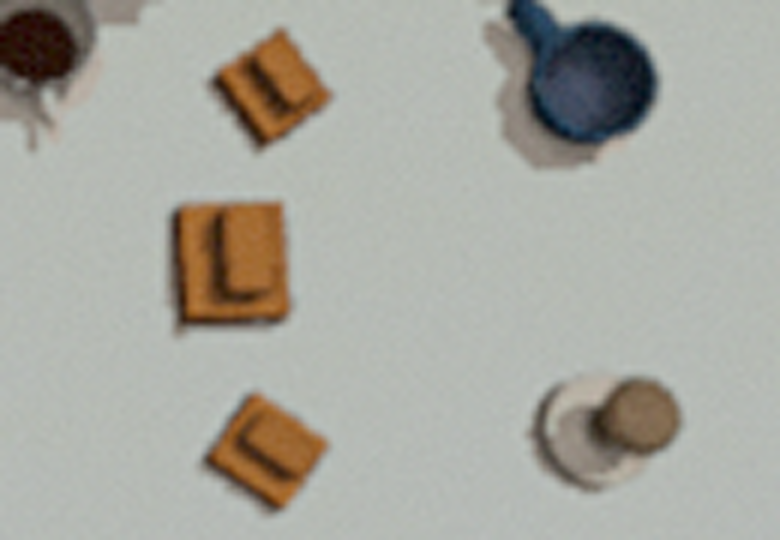

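View pics/s1.png

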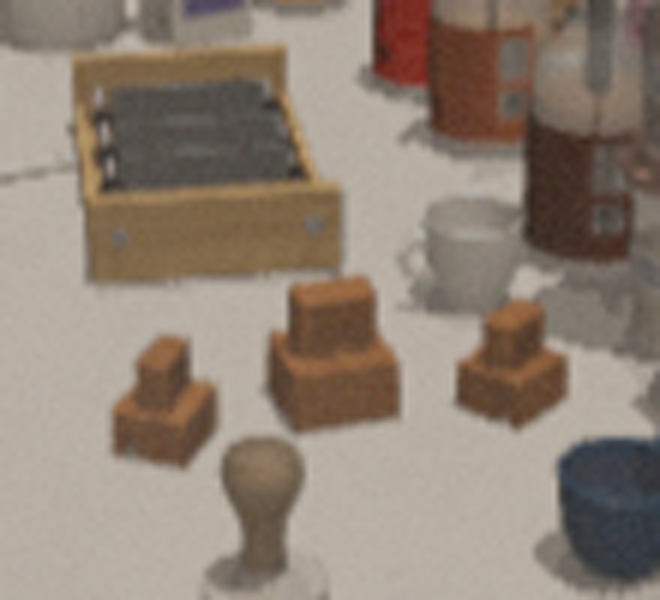

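```bash
cat > h.py <<'E'
import numpy as np, cv2
from cell import env
def cam(n):
    c=env.read_camera(n); return c['pixels'][:,:,::-1].copy(),np.array(c['intrinsics']),np.array(c['R']),np.array(c['t'])
def proj(C,X):
    _,K,R,t=C; p=(np.asarray(X)@R.T+t)@K.T; return p[:,:2]/p[:,2:]
def back(C,uv,z):
    _,K,R,t=C; uv=np.atleast_2d(uv); d=np.c_[uv,np.ones(len(uv))]@np.linalg.inv(K).T@R; o=-R.T@t
    return o+d*((z-o[2])/d[:,2])[:,None]
def body(p,B):  # p=(x,y,yawdeg)
    B=np.asarray(B,float);a=np.radians(p[2]);R=np.array([[np.cos(a),-np.sin(a),0],[np.sin(a),np.cos(a),0],[0,0,1]])
    return B@R.T+[p[0],p[1],0]
def crop(C,u0,u1,v0,v1,s,lines,fn):
    im=cv2.resize(C[0][v0:v1,u0:u1],None,fx=s,fy=s,interpolation=cv2.INTER_CUBIC)
    for L in lines:
        q=((proj(C,L)+0.5-[u0,v0])*s-0.5)
        cv2.polylines(im,[np.round(q*8).astype(np.int32)],False,(0,255,0),1,cv2.LINE_AA,3)
    cv2.imwrite(fn,im)
def box(p,x,y,z0,z1):
    r=[[x[0],y[0]],[x[1],y[0]],[x[1],y[1]],[x[0],y[1]],[x[0],y[0]]]
    return [body(p,[[*q,z] for q in r]) for z in(z0,z1)]+[body(p,[[*q,z0],[*q,z1]]) for q in r[:4]]
E
cat > fit.py <<'E'
from h import *
from scipy.optimize import least_squares
C=cam('top')
def src(l,s,u0,v0): return (np.array(l,float)+.5)/s-.5+[u0,v0]
uv=src([[97,40],[50,392],[690,108],[648,467]],7,200,160)
B=[[.078,.132,.058],[-.078,.132,.058],[.078,-.132,.058],[-.078,-.132,.058]]
f=least_squares(lambda p:(proj(C,body(p,B))-uv).ravel(),[.55,.04,0]);print('caddy',f.x,f.fun)
cd=f.x
dv=src([[250,110],[222,360],[402,125],[373,375],[520,140],[490,392]],7,200,160)
W=back(C,dv,.058);a=np.radians(cd[2])
R=np.array([[np.cos(a),-np.sin(a)],[np.sin(a),np.cos(a)]])
print('div local',(W[:,:2]-cd[:2])@R)
sv=src([[182,205],[283,203],[288,318],[180,322]],6,310,150)
B=np.array([[.03,.027,.036],[.03,-.027,.036],[-.03,-.027,.036],[-.03,.027,.036]])
f=least_squares(lambda p:(proj(C,body(p,B))-sv).ravel(),[.55,-.2,0]);print('spacer',f.x,f.fun)
sp=f.x
L=box(cd,(-.078,.078),(.12,.132),.024,.058)+box(cd,(-.078,.078),(-.132,-.12),0.024,.058)
crop(C,200,305,160,235,7,L,'pics/f1.png')
L=box(sp,(-.03,.03),(-.027,.027),0,.036)+box(sp,(-.023,.023),(-.012,.012),.036,.072)
crop(C,330,370,175,215,14,L,'pics/f2.png')
S=cam('side')
crop(S,225,335,175,275,7,L+box(cd,(-.078,.078),(-.132,-.12),0.0,.058)+box(cd,(-.078,.078),(.12,.132),0.024,.058),'pics/f3.png')
crop(S,262,300,215,250,18,[],'pics/f4.png')
E
python3 fit.py
```

```text
caddy [ 0.47728958  0.03636317 -8.28021791] [-0.18506534  0.09622474 -0.95043156 -0.10983501  0.39472637  0.28841152
  0.73328426 -0.30091421]
div local [[ 0.0551433   0.06025853]
 [-0.05538701  0.05735004]
 [ 0.05636244 -0.0066969 ]
 [-0.05404182 -0.00814947]
 [ 0.05582342 -0.05868684]
 [-0.05530559 -0.05902176]]
spacer [ 0.47969724 -0.25845159 -1.32994731] [-0.54500637 -0.08388119  0.12811306  0.2049732   0.033682    0.25705047
  0.37959982 -0.37776341]
```

View pics/f1.png

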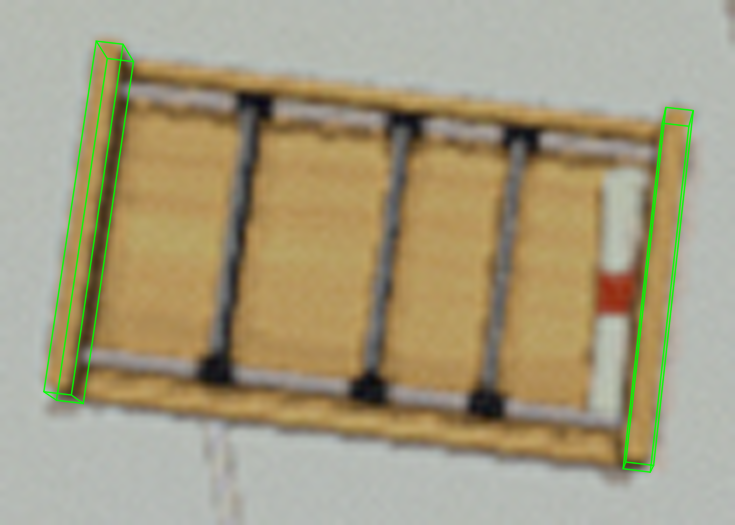

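View pics/f2.png

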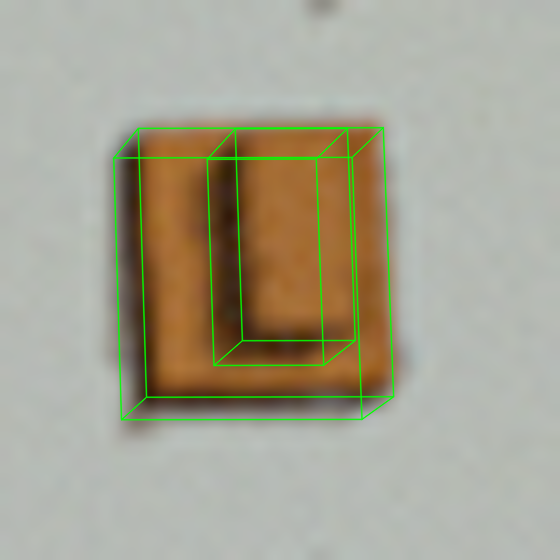

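View pics/f3.png

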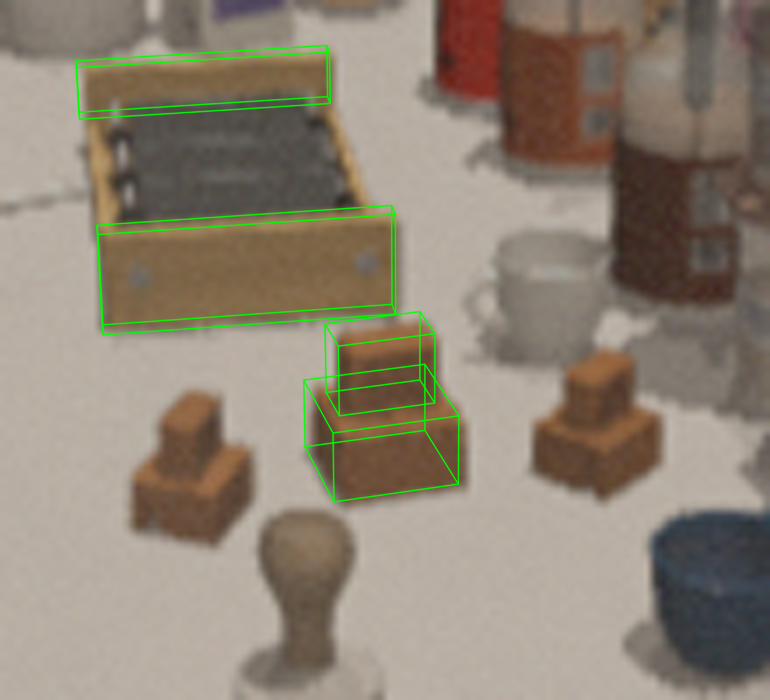

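View pics/f4.png

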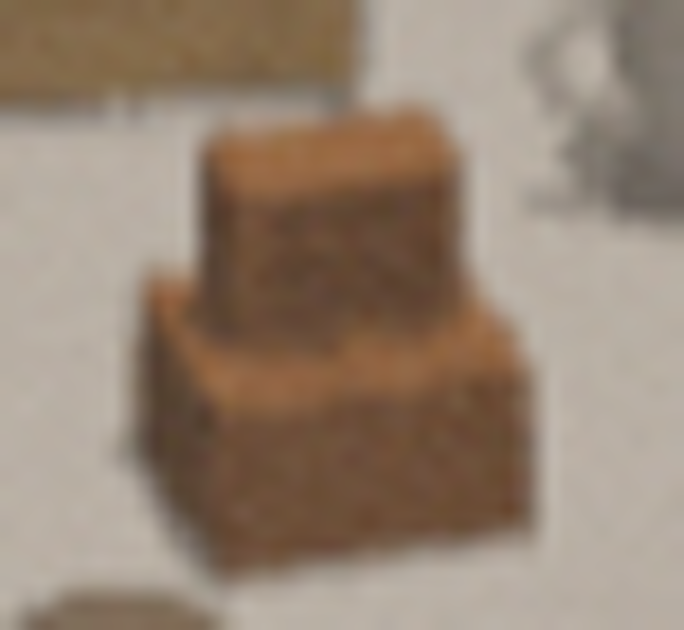

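```bash
python3 - <<'E'
from h import *
for n in('side','top'):
    A=[];
    for i in range(10): C=cam(n);A.append(C[0].astype(float))
    np.save(n+'avg.npy',np.mean(A,0))
s=np.load('sideavg.npy');t=np.load('topavg.npy')
def en(a,fn,s):
    a=np.clip((a-a.min())/(np.percentile(a,70)-a.min()),0,1)**.6*255
    cv2.imwrite(fn,cv2.resize(a.astype(np.uint8),None,fx=s,fy=s,interpolation=cv2.INTER_CUBIC))
en(s[218:250,266:296],'pics/e1.png',18)
en(t[182:208,335:362],'pics/e2.png',20)
print(env.get_obs()['time_s'])
E
```

```text
1.3
```

View pics/e1.png

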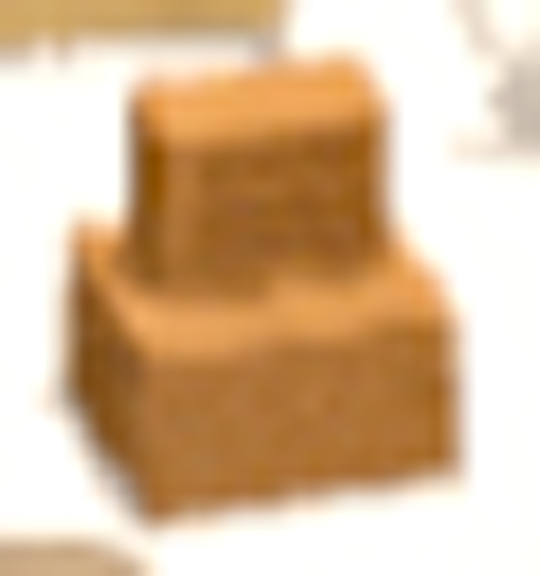

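View pics/e2.png

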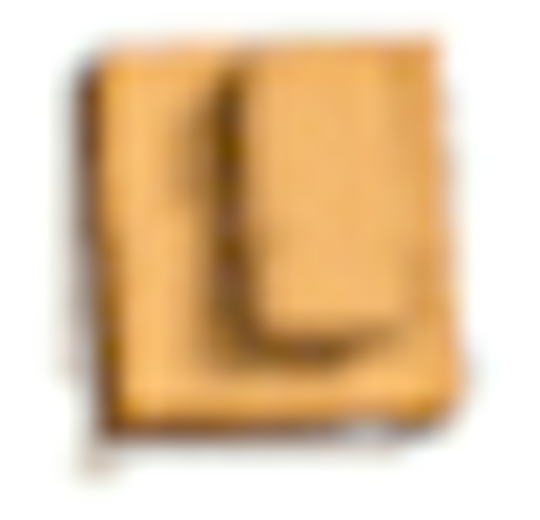

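The top view shows a pale gap in the block's -x face at about (375,435), on the right-hand (-y) side. That is the slot, so the wide side already points to +y. Next I'll fit the poses by silhouette.

```bash
cat > sil.py <<'E'
from h import *
from scipy.optimize import minimize
C={n:(np.load(n+'avg.npy'),)+cam(n)[1:] for n in('side','top')}
def soft(pts_list,u0,v0,w,h,s=6):
    m=np.zeros((h*s,w*s),np.uint8)
    for q in pts_list:
        q=((q+.5-[u0,v0])*s-.5); hull=cv2.convexHull(q.astype(np.float32))
        cv2.fillConvexPoly(m,np.round(hull*16).astype(np.int32),255,cv2.LINE_AA,4)
    return cv2.GaussianBlur(cv2.resize(m,(w,h),interpolation=cv2.INTER_AREA).astype(float)/255,(0,0),.6)
def fit(name,boxes,p0,win,maskf):
    u0,u1,v0,v1=win; im=C[name][0][v0:v1,u0:u1]; T=maskf(im)
    def cost(p):
        P=[proj(C[name],np.vstack(box(p,*b))) for b in boxes]
        return ((soft(P,u0,v0,u1-u0,v1-v0)-T)**2).sum()
    best=min((minimize(cost,np.array(p0)+d,method='Nelder-Mead',options=dict(initial_simplex=np.array(p0)+d+np.array([[0,0,0],[.003,0,0],[0,.003,0],[0,0,4]]),xatol=1e-4,fatol=1e-3)) for d in([0,0,0],[.003,-.003,-3],[-.002,.002,3])),key=lambda r:r.fun)
    return best.x,best.fun,T.sum()
def brown(im):
    b,g,r=[im[...,i] for i in range(3)]
    return np.clip(((r-b)/(r+1)-.1)/.3,0,1)   # saturation-like
sb=[((-.03,.03),(-.027,.027),0,.036),((-.023,.023),(-.012,.012),.036,.072)]
print('top',fit('top',sb,[.48,-.258,-1.3],(332,366,178,212),brown))
print('side',fit('side',sb,[.48,-.258,-1.3],(266,296,218,250),brown))
cb=[((-.078,.078),(-.132,.132),0,.024),((-.078,.078),(.12,.132),0,.058),((-.078,.078),(-.132,-.12),0,.058)]
def notwhite(im):
    b,g,r=[im[...,i] for i in range(3)]
    m=(np.clip(((r-b)/(r+1)-.1)/.25,0,1)>.5).astype(np.uint8)
    n,l,st,_=cv2.connectedComponentsWithStats(m);k=1+np.argmax(st[1:,4]);f=np.zeros_like(m)
    cs,_=cv2.findContours((l==k).astype(np.uint8),cv2.RETR_EXTERNAL,cv2.CHAIN_APPROX_NONE);cv2.drawContours(f,cs,-1,1,-1)
    return cv2.GaussianBlur(f.astype(float),(0,0),.6)
print('caddy top',fit('top',cb,[.478,.036,-8.3],(200,305,160,235),notwhite))
E
python3 sil.py
```

```text
top (array([ 0.48157656, -0.25976789, -0.29986936]), np.float64(19.94295907036625), np.float64(366.2194383089539))
side (array([ 0.48184374, -0.26402517, -3.87032644]), np.float64(45.60341501342132), np.float64(508.1373165468919))
caddy top (array([ 0.47908977,  0.03672022, -8.44572307]), np.float64(29.622413093020484), np.float64(4299.0))
```

```bash
python3 -m creep '[{"tz":-0.04,"rz":-7.3},{"tz":-0.04,"rz":-7.4},{"tx":-0.041,"ty":-0.046},{"tx":-0.041,"ty":-0.046},{"tx":-0.041,"ty":-0.046},{"tx":-0.041,"ty":-0.046},{"tx":-0.041,"ty":-0.046},{"tx":-0.041,"ty":-0.046},{"tx":-0.01,"ty":-0.058},{"tx":-0.01,"ty":-0.058},{"tx":-0.01,"ty":-0.058},{"tx":-0.01,"ty":-0.058},{"tx":-0.01,"ty":-0.058},{"tx":-0.01,"ty":-0.058},{"ty":-0.052,"tz":0.03},{"ty":-0.052,"tz":0.03},{"ty":-0.052,"tz":0.03},{"ty":-0.052,"tz":0.03},{"ty":-0.052,"tz":0.03}]' 0.06 15
```

```text
$[0]: bad value
```

```bash
python3 -m creep '[{"tx":0,"ty":0,"tz":-0.04,"rx":0,"ry":0,"rz":-7.3}]' 0.06 15; python3 -c "
from cell import env
print(env.get_obs()['time_s'])"
```

```text
time_s: 1.52
tool_pos: [0.1753, 0.624, 0.2842]
tool_rot: [-179.6, -0.0, 171.8]
force: [-0.8, 0.9, 0.8]
grip_width: 0.0822
1.525
```

```bash
python3 -m creep '[{"tx":0,"ty":0,"tz":-0.04,"rx":0,"ry":0,"rz":-7.4},{"tx":-0.041,"ty":-0.046,"tz":0,"rx":0,"ry":0,"rz":0},{"tx":-0.041,"ty":-0.046,"tz":0,"rx":0,"ry":0,"rz":0},{"tx":-0.041,"ty":-0.046,"tz":0,"rx":0,"ry":0,"rz":0},{"tx":-0.041,"ty":-0.046,"tz":0,"rx":0,"ry":0,"rz":0},{"tx":-0.041,"ty":-0.046,"tz":0,"rx":0,"ry":0,"rz":0},{"tx":-0.041,"ty":-0.046,"tz":0,"rx":0,"ry":0,"rz":0},{"tx":-0.01,"ty":-0.058,"tz":0,"rx":0,"ry":0,"rz":0},{"tx":-0.01,"ty":-0.058,"tz":0,"rx":0,"ry":0,"rz":0},{"tx":-0.01,"ty":-0.058,"tz":0,"rx":0,"ry":0,"rz":0},{"tx":-0.01,"ty":-0.058,"tz":0,"rx":0,"ry":0,"rz":0},{"tx":-0.01,"ty":-0.058,"tz":0,"rx":0,"ry":0,"rz":0},{"tx":-0.01,"ty":-0.058,"tz":0,"rx":0,"ry":0,"rz":0},{"tx":0,"ty":-0.052,"tz":0.03,"rx":0,"ry":0,"rz":0},{"tx":0,"ty":-0.052,"tz":0.03,"rx":0,"ry":0,"rz":0},{"tx":0,"ty":-0.052,"tz":0.03,"rx":0,"ry":0,"rz":0},{"tx":0,"ty":-0.052,"tz":0.03,"rx":0,"ry":0,"rz":0},{"tx":0,"ty":-0.052,"tz":0.03,"rx":0,"ry":0,"rz":0},{"tx":0,"ty":0,"tz":0,"rx":0,"ry":0,"rz":0}]' 0.06 15
```

```text
time_s: 3.9
tool_pos: [0.4634, -0.2674, 0.1754]
tool_rot: [-179.9, -0.3, 178.6]
force: [0.1, -0.2, 0.6]
grip_width: 0.0603
```

```bash
python3 -m creep '[{"tx":-0.018,"ty":0.006,"tz":0.03,"rx":0,"ry":0,"rz":-0.4},{"tx":0,"ty":0,"tz":0.04,"rx":0,"ry":0,"rz":0},{"tx":0,"ty":0,"tz":0.03,"rx":0,"ry":0,"rz":0},{"tx":0,"ty":0,"tz":0.011,"rx":0,"ry":0,"rz":0},{"tx":0,"ty":0,"tz":0,"rx":0,"ry":0,"rz":0}]' 0.06 15; python3 - <<'E'
from h import *
S=cam('side');crop(S,245,315,190,255,9,[],'pics/g1.png')
S=cam('top');crop(S,320,380,165,225,9,[],'pics/g2.png')
E
```

```text
time_s: 4.53
tool_pos: [0.4849, -0.2571, 0.0668]
tool_rot: [180.0, 0.0, 179.5]
force: [-0.0, -0.6, 0.5]
grip_width: 0.0602
```

View pics/g1.png

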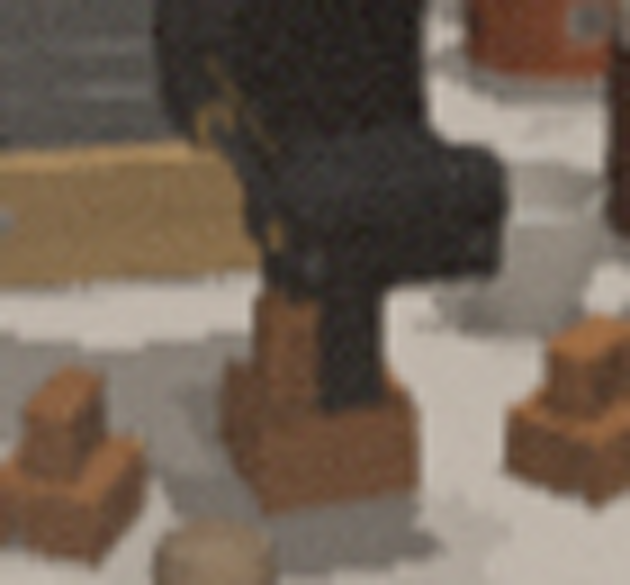

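View pics/g2.png

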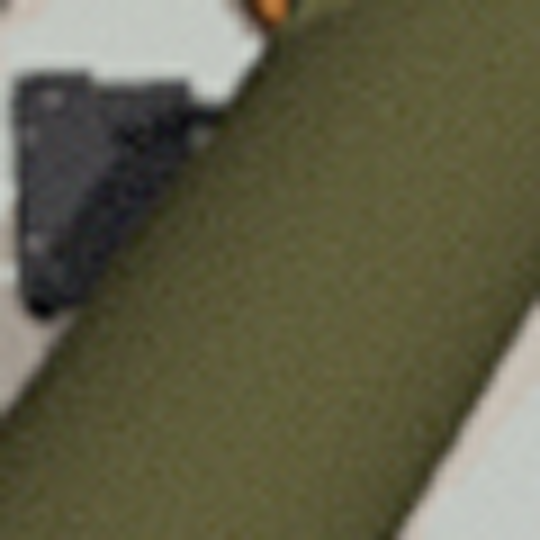

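```bash
python3 -m creep '[{"tx":0.004,"ty":-0.004,"tz":0.002,"rx":0,"ry":0,"rz":0},{"tx":0,"ty":0,"tz":0,"rx":0,"ry":0,"rz":0},{"tx":0,"ty":0,"tz":0,"rx":0,"ry":0,"rz":0}]' 0.06 40;python3 -m creep '[{"tx":0,"ty":0,"tz":0,"rx":0,"ry":0,"rz":0},{"tx":0,"ty":0,"tz":0,"rx":0,"ry":0,"rz":0},{"tx":0,"ty":0,"tz":0,"rx":0,"ry":0,"rz":0},{"tx":0,"ty":0,"tz":0,"rx":0,"ry":0,"rz":0},{"tx":0,"ty":0,"tz":0,"rx":0,"ry":0,"rz":0}]' 0.015 40
```

```text
time_s: 5.0
tool_pos: [0.4807, -0.2617, 0.0649]
tool_rot: [180.0, 0.0, 179.4]
force: [-0.6, 0.6, 0.1]
grip_width: 0.06
time_s: 5.62
tool_pos: [0.4806, -0.2615, 0.0645]
tool_rot: [180.0, 0.0, 179.4]
force: [0.1, 0.8, -0.0]
grip_width: 0.0238
```

```bash
python3 - <<'E'
from h import *
C=(None,)+cam('top')[1:]
t=np.load('topavg.npy')
# refine: intensity profile across dividers along caddy y at z=.058
cd=(.4791,.0367,-8.45)
g=t.mean(2).astype(np.float32)
ys=np.arange(-.1,.118,.0005)
prof=[]
for x in np.linspace(-.042,.042,40):
    uv=proj(C,body(cd,np.c_[np.full(len(ys),x),ys,np.full(len(ys),.058)])).astype(np.float32)
    sat=(t[...,2]-t[...,0]).astype(np.float32)
    prof.append(cv2.remap(sat,uv[:,0],uv[:,1],cv2.INTER_CUBIC) if 0 else cv2.remap(sat,uv[:,0].reshape(1,-1),uv[:,1].reshape(1,-1),cv2.INTER_CUBIC)[0])
prof=np.array(prof)
for nm,s in(('lowx',slice(0,13)),('mid',slice(13,27)),('hix',slice(27,40)),('all',slice(0,40))):
    P=prof[s].mean(0)
    from scipy.signal import find_peaks
    pk=find_peaks(-P,prominence=8)[0]; print(nm,[(round(ys[k],4),round(float(P[k]),0)) for k in pk])
P=prof.mean(0);gp=[round(float(v)) for v in P[::4]];print(gp)
E
```

```text
lowx [(np.float64(-0.0585), 3.0), (np.float64(-0.008), -3.0), (np.float64(0.0585), -5.0)]
mid [(np.float64(-0.0585), 3.0), (np.float64(-0.008), -3.0), (np.float64(0.0585), -4.0)]
hix [(np.float64(-0.0585), 4.0), (np.float64(-0.008), -3.0), (np.float64(0.058), -4.0)]
all [(np.float64(-0.0585), 4.0), (np.float64(-0.008), -3.0), (np.float64(0.0585), -4.0)]
[51, 69, 84, 89, 88, 87, 87, 87, 87, 87, 87, 87, 87, 87, 87, 88, 90, 92, 83, 53, 14, 5, 31, 67, 87, 90, 89, 88, 88, 88, 88, 88, 88, 88, 88, 88, 88, 88, 88, 88, 89, 90, 90, 86, 61, 18, -3, 14, 51, 82, 92, 91, 89, 88, 88, 88, 88, 88, 88, 88, 88, 88, 88, 88, 88, 88, 88, 88, 88, 88, 88, 88, 88, 89, 90, 89, 82, 52, 13, -4, 3, 28, 63, 87, 92, 90, 88, 88, 88, 88, 88, 88, 88, 88, 88, 88, 88, 88, 88, 88, 88, 88, 88, 88, 89, 87, 78, 59, 43]
```

```bash
python3 -m creep '[{"tx":0,"ty":0,"tz":-0.04,"rx":0,"ry":0,"rz":0},{"tx":0,"ty":0,"tz":-0.05,"rx":0,"ry":0,"rz":0},{"tx":0,"ty":0.03,"tz":-0.03,"rx":0,"ry":0,"rz":3.9},{"tx":0,"ty":0.05,"tz":0,"rx":0,"ry":0,"rz":4.0},{"tx":0,"ty":0.05,"tz":0,"rx":0,"ry":0,"rz":0},{"tx":0,"ty":0,"tz":0,"rx":0,"ry":0,"rz":0}]'; python3 - <<'E'
from h import *
S=cam('side');crop(S,235,315,170,240,9,[],'pics/k1.png')
E
```

```text
time_s: 6.42
tool_pos: [0.4928, -0.1272, 0.1843]
tool_rot: [179.9, -0.0, 172.0]
force: [0.6, -0.4, -1.1]
grip_width: 0.0237
```

View pics/k1.png

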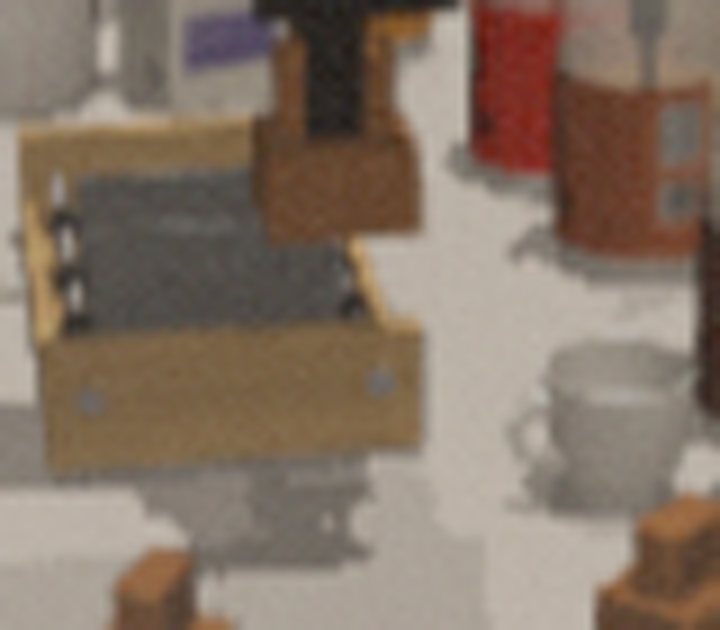

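```bash
python3 -m creep '[{"tx":0.007,"ty":0.0465,"tz":0,"rx":0,"ry":0,"rz":0.4},{"tx":0.007,"ty":0.0465,"tz":0,"rx":0,"ry":0,"rz":0},{"tx":0.007,"ty":0.0465,"tz":0,"rx":0,"ry":0,"rz":0},{"tx":0.007,"ty":0.0465,"tz":0.01,"rx":0,"ry":0,"rz":0},{"tx":0.007,"ty":0.0465,"tz":0.02,"rx":0,"ry":0,"rz":0},{"tx":0,"ty":0,"tz":0.02,"rx":0,"ry":0,"rz":0},{"tx":0,"ty":0,"tz":0,"rx":0,"ry":0,"rz":0},{"tx":0,"ty":0,"tz":0,"rx":0,"ry":0,"rz":0}]'; python3 - <<'E'
from h import *
S=cam('side');crop(S,235,315,165,235,9,[],'pics/k2.png')
S=cam('top');crop(S,200,305,160,235,7,[],'pics/k3.png')
E
```

```text
time_s: 7.48
tool_pos: [0.4939, 0.1012, 0.1352]
tool_rot: [-180.0, 0.0, 171.0]
force: [-0.1, -0.2, -0.7]
grip_width: 0.0234
```

View pics/k2.png

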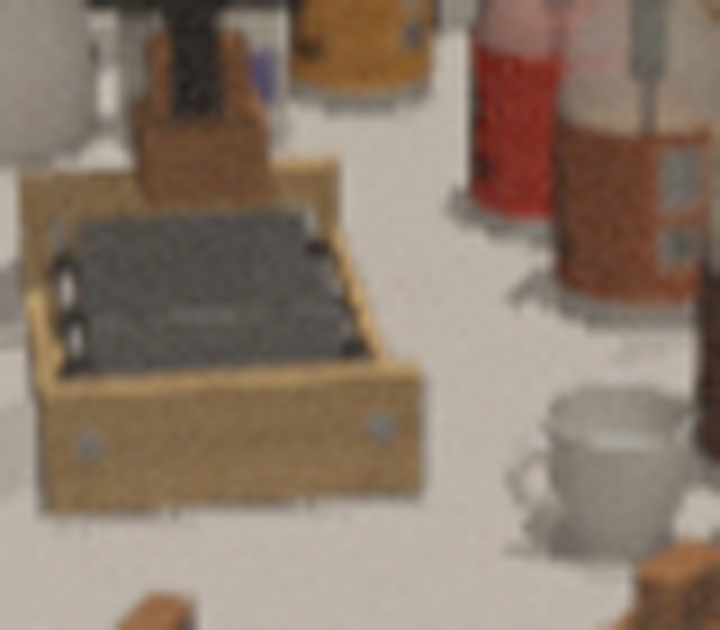

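View pics/k3.png

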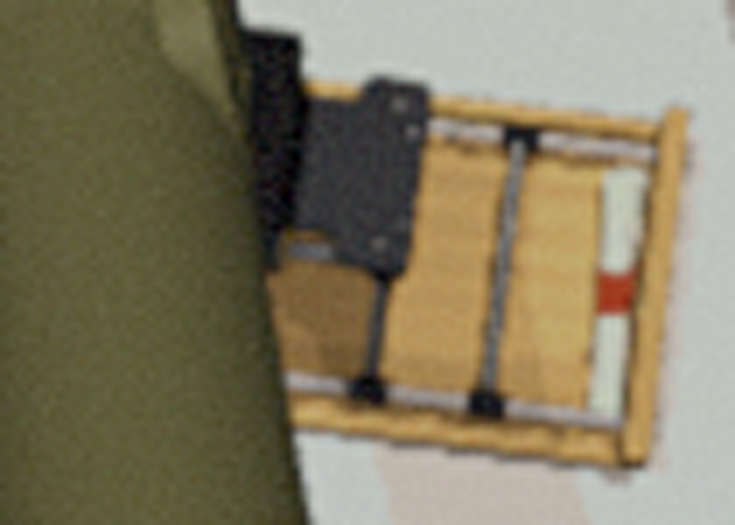

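```bash
python3 -m creep '[{"tx":0.005,"ty":0.0065,"tz":0.007,"rx":0,"ry":0,"rz":-0.5},{"tx":0,"ty":0,"tz":0,"rx":0,"ry":0,"rz":0},{"tx":0,"ty":0,"tz":0,"rx":0,"ry":0,"rz":0}]'
```

```text
time_s: 7.95
tool_pos: [0.4892, 0.1101, 0.1276]
tool_rot: [180.0, 0.0, 171.6]
force: [-0.4, 0.2, -0.9]
grip_width: 0.0236
```

```bash
python3 -m creep '[{"tx":0,"ty":-0.001,"tz":0.003,"rx":0,"ry":0,"rz":0},{"tx":0,"ty":0,"tz":0.003,"rx":0,"ry":0,"rz":0},{"tx":0,"ty":0,"tz":0.002,"rx":0,"ry":0,"rz":0},{"tx":0,"ty":0,"tz":0,"rx":0,"ry":0,"rz":0}]'
```

```text
time_s: 8.45
tool_pos: [0.489, 0.1089, 0.1193]
tool_rot: [-180.0, -0.0, 171.6]
force: [-0.1, 0.4, -0.7]
grip_width: 0.024
```

```bash
python3 -m creep '[{"tx":0,"ty":0,"tz":0.003,"rx":0,"ry":0,"rz":0},{"tx":0,"ty":0,"tz":0.002,"rx":0,"ry":0,"rz":0},{"tx":0,"ty":0,"tz":0.002,"rx":0,"ry":0,"rz":0},{"tx":0,"ty":0,"tz":0,"rx":0,"ry":0,"rz":0}]'
```

```text
time_s: 8.95
tool_pos: [0.4892, 0.1095, 0.1125]
tool_rot: [180.0, 0.0, 171.6]
force: [1.0, 3.0, -1.8]
grip_width: 0.0237
```

```bash
python3 -m creep '[{"tx":0,"ty":0.0015,"tz":0,"rx":0,"ry":0,"rz":0},{"tx":0,"ty":0,"tz":0.002,"rx":0,"ry":0,"rz":0},{"tx":0,"ty":0,"tz":0.002,"rx":0,"ry":0,"rz":0},{"tx":0,"ty":0,"tz":0,"rx":0,"ry":0,"rz":0}]'
```

```text
time_s: 9.45
tool_pos: [0.4891, 0.1103, 0.1083]
tool_rot: [-180.0, -0.0, 171.6]
force: [0.8, -0.0, -2.0]
grip_width: 0.0234
```

```bash
python3 -m creep '[{"tx":0,"ty":0.001,"tz":0.003,"rx":0,"ry":0,"rz":0},{"tx":0,"ty":0.002,"tz":0,"rx":0,"ry":0,"rz":0},{"tx":0,"ty":0.002,"tz":0,"rx":0,"ry":0,"rz":0},{"tx":0,"ty":0.002,"tz":0,"rx":0,"ry":0,"rz":0},{"tx":0,"ty":0.002,"tz":0,"rx":0,"ry":0,"rz":0}]'
```

```text
time_s: 10.07
tool_pos: [0.4905, 0.1168, 0.1052]
tool_rot: [-179.8, -0.0, 171.5]
force: [0.1, -6.5, -0.8]
grip_width: 0.0239
```

```bash
python3 -m creep '[{"tx":0,"ty":0.002,"tz":0,"rx":0,"ry":0,"rz":0},{"tx":0,"ty":0.002,"tz":0,"rx":0,"ry":0,"rz":0},{"tx":0,"ty":0.002,"tz":0,"rx":0,"ry":0,"rz":0},{"tx":0,"ty":0,"tz":0,"rx":0,"ry":0,"rz":0}]'
```

```text
time_s: 10.58
tool_pos: [0.4914, 0.123, 0.1052]
tool_rot: [-179.8, -0.0, 171.5]
force: [-0.1, -6.0, -0.4]
grip_width: 0.0233
```

```bash
python3 -m creep '[{"tx":0,"ty":0.001,"tz":0,"rx":0,"ry":0,"rz":0},{"tx":0,"ty":0.001,"tz":0,"rx":0,"ry":0,"rz":0},{"tx":0,"ty":0.001,"tz":0,"rx":0,"ry":0,"rz":0}]';python3 -m creep '[{"tx":0,"ty":0.001,"tz":0,"rx":0,"ry":0,"rz":0}]'
```

```text
time_s: 10.95
tool_pos: [0.4918, 0.1256, 0.1052]
tool_rot: [-179.8, -0.0, 171.5]
force: [-0.6, -6.2, -0.7]
grip_width: 0.0238
time_s: 11.08
tool_pos: [0.4919, 0.1266, 0.1052]
tool_rot: [-179.8, -0.0, 171.5]
force: [-0.0, -6.0, -1.1]
grip_width: 0.0235
```

```bash
python3 -m creep '[{"tx":0,"ty":0.0007,"tz":0,"rx":0,"ry":0,"rz":0}]'
```

```text
time_s: 11.2
tool_pos: [0.492, 0.1273, 0.1052]
tool_rot: [-179.8, -0.0, 171.5]
force: [-0.1, -6.1, -0.6]
grip_width: 0.0234
```

```bash
for i in 1 ; do python3 -m creep '[{"tx":0,"ty":0.0007,"tz":0,"rx":0,"ry":0,"rz":0},{"tx":0,"ty":0.0003,"tz":0,"rx":0,"ry":0,"rz":0}]'; done
```

```text
time_s: 11.45
tool_pos: [0.4922, 0.1283, 0.1052]
tool_rot: [-179.8, -0.0, 171.5]
force: [0.3, -6.5, -1.0]
grip_width: 0.0238
```

```bash
python3 -m creep '[{"tx":0,"ty":0.0006,"tz":0,"rx":0,"ry":0,"rz":0}]'
```

```text
time_s: 11.58
tool_pos: [0.4922, 0.1285, 0.1052]
tool_rot: [-179.8, -0.0, 171.5]
force: [0.0, -7.2, 0.6]
grip_width: 0.024
```

```bash
python3 -m creep '[{"tx":0,"ty":0.0005,"tz":0,"rx":0,"ry":0,"rz":0}]'
```

```text
time_s: 11.7
tool_pos: [0.4922, 0.1285, 0.1051]
tool_rot: [-179.7, -0.1, 171.5]
force: [-1.8, -8.9, 1.0]
grip_width: 0.0238
```

```bash
python3 -m creep '[{"tx":0,"ty":0.0004,"tz":0,"rx":0,"ry":0,"rz":0}]'
```

```text
time_s: 11.82
tool_pos: [0.4923, 0.1286, 0.1051]
tool_rot: [-179.7, -0.1, 171.5]
force: [-0.9, -8.4, 0.8]
grip_width: 0.0231
```

```bash
python3 -m creep '[{"tx":0,"ty":0,"tz":0,"rx":0,"ry":0,"rz":0}]'
```

```text
time_s: 11.95
tool_pos: [0.4922, 0.1286, 0.1051]
tool_rot: [-179.7, -0.1, 171.5]
force: [-1.3, -8.2, 1.4]
grip_width: 0.0237
```

```bash
python3 -m creep '[{"tx":0,"ty":0.0006,"tz":0,"rx":0,"ry":0,"rz":0}]'
```

```text
time_s: 12.08
tool_pos: [0.4922, 0.1286, 0.1051]
tool_rot: [-179.7, -0.1, 171.5]
force: [-1.2, -9.8, 1.6]
grip_width: 0.0239
```

```bash
python3 -m creep '[{"tx":0,"ty":0.0004,"tz":0,"rx":0,"ry":0,"rz":0}]'
```

```text
time_s: 12.2
tool_pos: [0.4923, 0.1287, 0.1051]
tool_rot: [-179.6, -0.1, 171.4]
force: [-1.9, -10.0, 1.6]
grip_width: 0.0237
```

```bash
python3 -m creep '[{"tx":0,"ty":0,"tz":0,"rx":0,"ry":0,"rz":0}]'
```

```text
time_s: 12.32
tool_pos: [0.4923, 0.1287, 0.1051]
tool_rot: [-179.6, -0.1, 171.4]
force: [-0.6, -10.3, 2.0]
grip_width: 0.0237
```

```bash
python3 -m creep '[{"tx":0,"ty":0.0004,"tz":0,"rx":0,"ry":0,"rz":0},{"tx":0,"ty":0,"tz":0,"rx":0,"ry":0,"rz":0},{"tx":0,"ty":0,"tz":0,"rx":0,"ry":0,"rz":0}]'
```

```text
time_s: 12.7
tool_pos: [0.4923, 0.1287, 0.1051]
tool_rot: [-179.6, -0.1, 171.4]
force: [-1.1, -11.1, 1.7]
grip_width: 0.0234
```

```bash
python3 -m creep '[{"tx":0,"ty":0,"tz":0,"rx":0,"ry":0,"rz":0},{"tx":0,"ty":0,"tz":0,"rx":0,"ry":0,"rz":0}]'
```

```text
time_s: 12.95
tool_pos: [0.4923, 0.1287, 0.1051]
tool_rot: [-179.6, -0.1, 171.4]
force: [-2.7, -10.0, 2.1]
grip_width: 0.0235
```

```bash
python3 -m creep '[{"tx":0,"ty":-0.002,"tz":0,"rx":0,"ry":0,"rz":0},{"tx":0,"ty":-0.002,"tz":0,"rx":0,"ry":0,"rz":0},{"tx":0,"ty":0,"tz":0,"rx":0,"ry":0,"rz":0}]'
```

```text
time_s: 13.32
tool_pos: [0.4921, 0.1283, 0.1053]
tool_rot: [-179.9, -0.0, 171.5]
force: [0.8, -6.2, -2.1]
grip_width: 0.0235
```

```bash
python3 -m creep '[{"tx":0,"ty":-0.0015,"tz":0,"rx":0,"ry":0,"rz":0},{"tx":0,"ty":0,"tz":0,"rx":0,"ry":0,"rz":0}]'
```

```text
time_s: 13.58
tool_pos: [0.492, 0.1282, 0.1054]
tool_rot: [-180.0, 0.0, 171.6]
force: [0.4, -4.3, -2.7]
grip_width: 0.024
```

```bash
python3 -m creep '[{"tx":0,"ty":-0.002,"tz":0,"rx":0,"ry":0,"rz":0},{"tx":0,"ty":-0.0015,"tz":0,"rx":0,"ry":0,"rz":0},{"tx":0,"ty":0,"tz":0,"rx":0,"ry":0,"rz":0}]'
```

```text
time_s: 13.95
tool_pos: [0.4915, 0.1262, 0.1059]
tool_rot: [179.9, 0.0, 171.7]
force: [-0.6, -0.0, -0.8]
grip_width: 0.0238
```

```bash
python3 -m creep '[{"tx":0,"ty":0.0007,"tz":-0.006,"rx":0,"ry":0,"rz":0},{"tx":0,"ty":0,"tz":-0.012,"rx":0,"ry":0,"rz":0},{"tx":0,"ty":0,"tz":-0.014,"rx":0,"ry":0,"rz":0},{"tx":0,"ty":-0.02,"tz":0,"rx":0,"ry":0,"rz":0},{"tx":0,"ty":-0.025,"tz":0,"rx":0,"ry":0,"rz":0},{"tx":0,"ty":-0.025,"tz":0,"rx":0,"ry":0,"rz":0},{"tx":0,"ty":-0.014,"tz":0,"rx":0,"ry":0,"rz":0},{"tx":0,"ty":0,"tz":0,"rx":0,"ry":0,"rz":0},{"tx":0,"ty":0,"tz":0,"rx":0,"ry":0,"rz":0}]';  python3 - <<'E'
from h import *
S=cam('side');crop(S,235,315,165,235,9,[],'pics/m2.png')
S=cam('top');crop(S,200,305,160,235,7,[],'pics/m3.png')
E
```

```text
time_s: 15.08
tool_pos: [0.4794, 0.0433, 0.1376]
tool_rot: [180.0, 0.0, 171.7]
force: [0.6, 0.8, -1.7]
grip_width: 0.0236
```

View pics/m2.png

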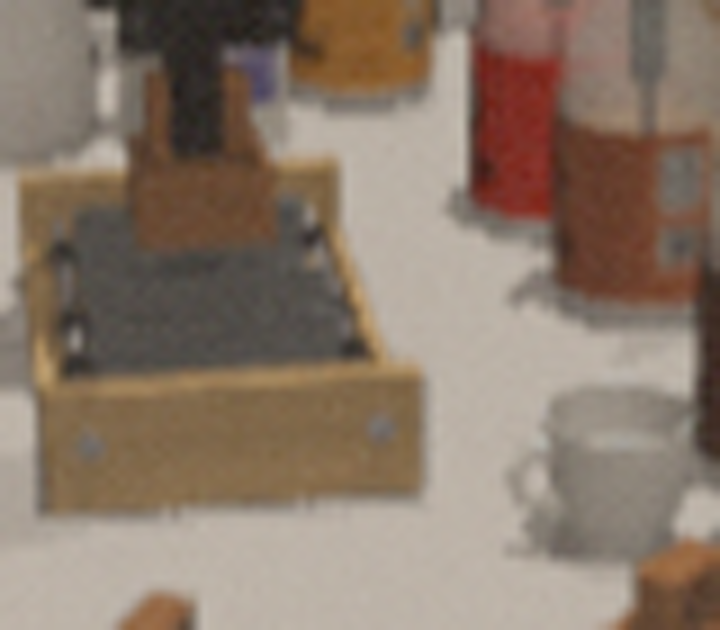

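View pics/m3.png

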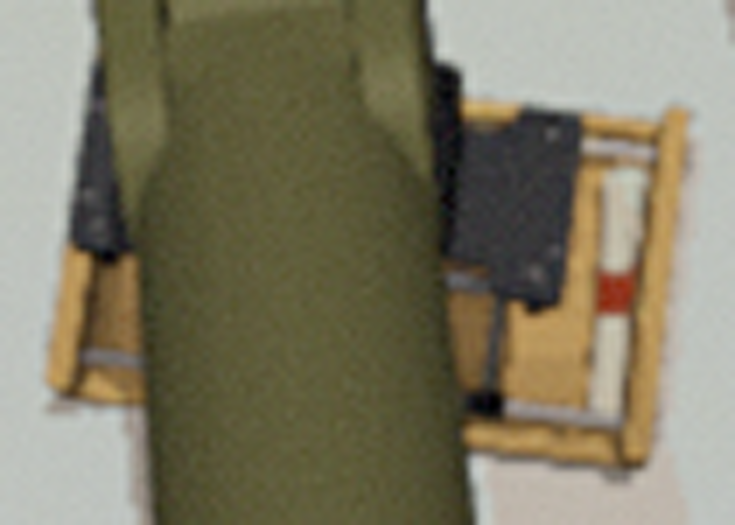

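```bash
python3 -m creep '[{"tx":0,"ty":0,"tz":0.008,"rx":0,"ry":0,"rz":0.1},{"tx":0,"ty":0,"tz":0.006,"rx":0,"ry":0,"rz":0},{"tx":0,"ty":0,"tz":0.004,"rx":0,"ry":0,"rz":0},{"tx":0,"ty":0,"tz":0.002,"rx":0,"ry":0,"rz":0},{"tx":0,"ty":0,"tz":0,"rx":0,"ry":0,"rz":0}]'
```

```text
time_s: 15.8
tool_pos: [0.4793, 0.0425, 0.1174]
tool_rot: [-180.0, -0.0, 171.5]
force: [-0.2, -0.1, -0.5]
grip_width: 0.0241
```

```bash
python3 -m creep '[{"tx":0,"ty":0,"tz":0.003,"rx":0,"ry":0,"rz":0},{"tx":0,"ty":0,"tz":0.002,"rx":0,"ry":0,"rz":0},{"tx":0,"ty":0,"tz":0,"rx":0,"ry":0,"rz":0}]'
```

```text
time_s: 16.18
tool_pos: [0.4792, 0.0426, 0.1124]
tool_rot: [180.0, -0.0, 171.5]
force: [0.1, 0.4, -1.6]
grip_width: 0.0241
```

```bash
python3 -m creep '[{"tx":0,"ty":0,"tz":0.002,"rx":0,"ry":0,"rz":0},{"tx":0,"ty":0,"tz":0.002,"rx":0,"ry":0,"rz":0},{"tx":0,"ty":0,"tz":0,"rx":0,"ry":0,"rz":0}]'
```

```text
time_s: 16.55
tool_pos: [0.4792, 0.0426, 0.1084]
tool_rot: [-180.0, -0.0, 171.5]
force: [1.7, -0.0, -1.5]
grip_width: 0.0238
```

```bash
python3 -m creep '[{"tx":0,"ty":0.001,"tz":0.003,"rx":0,"ry":0,"rz":0},{"tx":0,"ty":0.003,"tz":0,"rx":0,"ry":0,"rz":0},{"tx":0,"ty":0.003,"tz":0,"rx":0,"ry":0,"rz":0},{"tx":0,"ty":0.003,"tz":0,"rx":0,"ry":0,"rz":0},{"tx":0,"ty":0.003,"tz":0,"rx":0,"ry":0,"rz":0},{"tx":0,"ty":0.003,"tz":0,"rx":0,"ry":0,"rz":0},{"tx":0,"ty":0.003,"tz":0,"rx":0,"ry":0,"rz":0},{"tx":0,"ty":0.003,"tz":0,"rx":0,"ry":0,"rz":0},{"tx":0,"ty":0.003,"tz":0,"rx":0,"ry":0,"rz":0},{"tx":0,"ty":0.003,"tz":0,"rx":0,"ry":0,"rz":0},{"tx":0,"ty":0.003,"tz":0,"rx":0,"ry":0,"rz":0},{"tx":0,"ty":0,"tz":0,"rx":0,"ry":0,"rz":0}]'
```

```text
time_s: 18.05
tool_pos: [0.4835, 0.071, 0.1051]
tool_rot: [-179.8, -0.0, 171.4]
force: [0.8, -5.1, -1.4]
grip_width: 0.0238
```

```bash
python3 -m creep '[{"tx":0,"ty":0.003,"tz":0,"rx":0,"ry":0,"rz":0},{"tx":0,"ty":0.003,"tz":0,"rx":0,"ry":0,"rz":0},{"tx":0,"ty":0.002,"tz":0,"rx":0,"ry":0,"rz":0},{"tx":0,"ty":0.0015,"tz":0,"rx":0,"ry":0,"rz":0},{"tx":0,"ty":0.0005,"tz":0,"rx":0,"ry":0,"rz":0}]'
```

```text
time_s: 18.68
tool_pos: [0.4849, 0.0804, 0.1051]
tool_rot: [-179.8, -0.1, 171.4]
force: [-0.4, -6.3, -0.9]
grip_width: 0.0238
```

```bash
python3 -m creep '[{"tx":0,"ty":0.001,"tz":0,"rx":0,"ry":0,"rz":0},{"tx":0,"ty":0.001,"tz":0,"rx":0,"ry":0,"rz":0},{"tx":0,"ty":0.0005,"tz":0,"rx":0,"ry":0,"rz":0}]'
```

```text
time_s: 19.05
tool_pos: [0.4853, 0.0829, 0.1051]
tool_rot: [-179.8, -0.1, 171.4]
force: [-0.1, -5.3, -1.1]
grip_width: 0.0237
```

```bash
python3 -m creep '[{"tx":0,"ty":0.0006,"tz":0,"rx":0,"ry":0,"rz":0}]'
```

```text
time_s: 19.18
tool_pos: [0.4854, 0.0834, 0.1051]
tool_rot: [-179.8, -0.1, 171.4]
force: [0.2, -5.9, -2.1]
grip_width: 0.0235
```

```bash
python3 -m creep '[{"tx":0,"ty":0.0006,"tz":0,"rx":0,"ry":0,"rz":0}]'
```

```text
time_s: 19.3
tool_pos: [0.4855, 0.0839, 0.105]
tool_rot: [-179.8, -0.1, 171.4]
force: [-0.7, -6.3, -1.5]
grip_width: 0.0239
```

```bash
python3 -m creep '[{"tx":0,"ty":0.0006,"tz":0,"rx":0,"ry":0,"rz":0}]'
```

```text
time_s: 19.42
tool_pos: [0.4855, 0.0841, 0.1051]
tool_rot: [-179.7, -0.1, 171.4]
force: [-0.4, -8.4, -1.3]
grip_width: 0.0238
```

```bash
python3 -m creep '[{"tx":0,"ty":0.0006,"tz":0,"rx":0,"ry":0,"rz":0}]'
```

```text
time_s: 19.55
tool_pos: [0.4855, 0.0841, 0.105]
tool_rot: [-179.7, -0.1, 171.4]
force: [-1.1, -9.0, 0.3]
grip_width: 0.0237
```

```bash
python3 -m creep '[{"tx":0,"ty":0.0005,"tz":0,"rx":0,"ry":0,"rz":0}]'
```

```text
time_s: 19.68
tool_pos: [0.4855, 0.0842, 0.105]
tool_rot: [-179.7, -0.1, 171.4]
force: [-0.9, -8.8, 0.1]
grip_width: 0.0236
```

```bash
python3 -m creep '[{"tx":0,"ty":0.0003,"tz":0,"rx":0,"ry":0,"rz":0}]'
```

```text
time_s: 19.8
tool_pos: [0.4855, 0.0842, 0.105]
tool_rot: [-179.6, -0.1, 171.4]
force: [-1.4, -9.9, 0.3]
grip_width: 0.0239
```

```bash
python3 -m creep '[{"tx":0,"ty":0.0001,"tz":0,"rx":0,"ry":0,"rz":0},{"tx":0,"ty":0,"tz":0,"rx":0,"ry":0,"rz":0}]'
```

```text
time_s: 20.05
tool_pos: [0.4855, 0.0842, 0.105]
tool_rot: [-179.6, -0.1, 171.3]
force: [-1.0, -10.5, 0.9]
grip_width: 0.0239
```

```bash
python3 -m creep '[{"tx":0,"ty":0,"tz":0,"rx":0,"ry":0,"rz":0},{"tx":0,"ty":0,"tz":0,"rx":0,"ry":0,"rz":0}]'
```

```text
time_s: 20.3
tool_pos: [0.4856, 0.0842, 0.105]
tool_rot: [-179.6, -0.1, 171.3]
force: [-0.6, -10.5, -0.8]
grip_width: 0.0238
```

```bash
python3 -m creep '[{"tx":0,"ty":0,"tz":0,"rx":0,"ry":0,"rz":0}]'
```

```text
time_s: 20.42
tool_pos: [0.4856, 0.0842, 0.105]
tool_rot: [-179.6, -0.1, 171.3]
force: [-0.9, -10.5, 1.3]
grip_width: 0.0237
```

```bash
python3 -m creep '[{"tx":0,"ty":-0.0025,"tz":0,"rx":0,"ry":0,"rz":0},{"tx":0,"ty":-0.0025,"tz":0,"rx":0,"ry":0,"rz":0},{"tx":0,"ty":-0.0025,"tz":0,"rx":0,"ry":0,"rz":0},{"tx":0,"ty":0,"tz":0,"rx":0,"ry":0,"rz":0}]'
```

```text
time_s: 20.92
tool_pos: [0.4852, 0.082, 0.1058]
tool_rot: [179.9, 0.0, 171.5]
force: [0.6, 0.7, -0.9]
grip_width: 0.0235
```

```bash
python3 -m creep '[{"tx":0,"ty":0.001,"tz":-0.006,"rx":0,"ry":0,"rz":0},{"tx":0,"ty":0,"tz":-0.012,"rx":0,"ry":0,"rz":0},{"tx":0,"ty":0,"tz":-0.014,"rx":0,"ry":0,"rz":0},{"tx":0,"ty":-0.021,"tz":0,"rx":0,"ry":0,"rz":0},{"tx":0,"ty":-0.03,"tz":0,"rx":0,"ry":0,"rz":0},{"tx":0,"ty":-0.03,"tz":0,"rx":0,"ry":0,"rz":0},{"tx":0,"ty":-0.01,"tz":0,"rx":0,"ry":0,"rz":0},{"tx":0,"ty":0,"tz":0,"rx":0,"ry":0,"rz":0},{"tx":0,"ty":0,"tz":0,"rx":0,"ry":0,"rz":0}]';  python3 - <<'E'
from h import *
S=cam('top');crop(S,200,305,160,235,7,[],'pics/n3.png')
E
```

```text
time_s: 22.05
tool_pos: [0.4719, -0.0065, 0.1375]
tool_rot: [180.0, -0.0, 171.6]
force: [-0.0, -0.2, -1.7]
grip_width: 0.0236
```

View pics/n3.png

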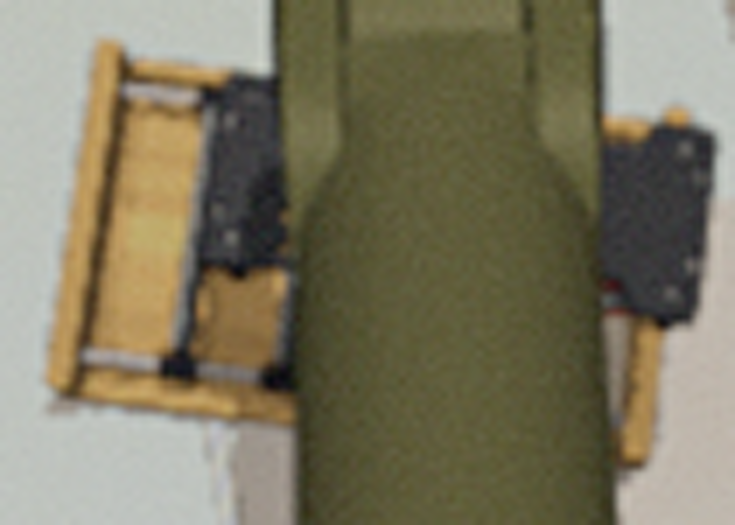

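Divider 1's sleeve is now at (178,362) and divider 2's at (279,377), both about where they should be. The tool is over divider 3, so I'm going down.

```bash
python3 -m creep '[{"tx":0,"ty":-0.0003,"tz":0.008,"rx":0,"ry":0,"rz":0},{"tx":0,"ty":0,"tz":0.006,"rx":0,"ry":0,"rz":0},{"tx":0,"ty":0,"tz":0.004,"rx":0,"ry":0,"rz":0},{"tx":0,"ty":0,"tz":0.002,"rx":0,"ry":0,"rz":0},{"tx":0,"ty":0,"tz":0,"rx":0,"ry":0,"rz":0}]'
```

```text
time_s: 22.72
tool_pos: [0.4717, -0.0079, 0.1174]
tool_rot: [-180.0, -0.0, 171.5]
force: [-0.4, -0.7, -1.0]
grip_width: 0.0234
```

```bash
python3 -m creep '[{"tx":0,"ty":0,"tz":0.003,"rx":0,"ry":0,"rz":0},{"tx":0,"ty":0,"tz":0.002,"rx":0,"ry":0,"rz":0},{"tx":0,"ty":0,"tz":0,"rx":0,"ry":0,"rz":0}]'
```

```text
time_s: 23.1
tool_pos: [0.4716, -0.0079, 0.1124]
tool_rot: [-180.0, -0.0, 171.5]
force: [-0.5, -0.3, -1.0]
grip_width: 0.0238
```

```bash
python3 -m creep '[{"tx":0,"ty":0.0003,"tz":0.002,"rx":0,"ry":0,"rz":0},{"tx":0,"ty":0,"tz":0.002,"rx":0,"ry":0,"rz":0},{"tx":0,"ty":0,"tz":0,"rx":0,"ry":0,"rz":0}]'
```

```text
time_s: 23.48
tool_pos: [0.4717, -0.0076, 0.1084]
tool_rot: [-180.0, -0.0, 171.5]
force: [0.1, 1.2, -0.8]
grip_width: 0.0235
```

```bash
python3 -m creep '[{"tx":0,"ty":0.002,"tz":0.003,"rx":0,"ry":0,"rz":0},{"tx":0,"ty":0.003,"tz":0,"rx":0,"ry":0,"rz":0},{"tx":0,"ty":0.003,"tz":0,"rx":0,"ry":0,"rz":0},{"tx":0,"ty":0.003,"tz":0,"rx":0,"ry":0,"rz":0},{"tx":0,"ty":0.003,"tz":0,"rx":0,"ry":0,"rz":0},{"tx":0,"ty":0.003,"tz":0,"rx":0,"ry":0,"rz":0},{"tx":0,"ty":0.003,"tz":0,"rx":0,"ry":0,"rz":0},{"tx":0,"ty":0.003,"tz":0,"rx":0,"ry":0,"rz":0},{"tx":0,"ty":0.003,"tz":0,"rx":0,"ry":0,"rz":0},{"tx":0,"ty":0.003,"tz":0,"rx":0,"ry":0,"rz":0},{"tx":0,"ty":0.003,"tz":0,"rx":0,"ry":0,"rz":0},{"tx":0,"ty":0.003,"tz":0,"rx":0,"ry":0,"rz":0},{"tx":0,"ty":0.003,"tz":0,"rx":0,"ry":0,"rz":0},{"tx":0,"ty":0.002,"tz":0,"rx":0,"ry":0,"rz":0},{"tx":0,"ty":0,"tz":0,"rx":0,"ry":0,"rz":0}]'
```

```text
time_s: 25.35
tool_pos: [0.4778, 0.0299, 0.1054]
tool_rot: [-179.8, 0.0, 171.4]
force: [-0.3, -5.7, 0.6]
grip_width: 0.0242
```

```bash
python3 -m creep '[{"tx":0,"ty":0.003,"tz":0,"rx":0,"ry":0,"rz":0},{"tx":0,"ty":0.002,"tz":0,"rx":0,"ry":0,"rz":0},{"tx":0,"ty":0.0015,"tz":0,"rx":0,"ry":0,"rz":0},{"tx":0,"ty":0.001,"tz":0,"rx":0,"ry":0,"rz":0},{"tx":0,"ty":0.0005,"tz":0,"rx":0,"ry":0,"rz":0}]'
```

```text
time_s: 25.98
tool_pos: [0.4789, 0.0374, 0.1054]
tool_rot: [-179.8, 0.0, 171.4]
force: [0.6, -7.1, -0.1]
grip_width: 0.0237
```

```bash
python3 -m creep '[{"tx":0,"ty":0.0006,"tz":0,"rx":0,"ry":0,"rz":0}]'
```

```text
time_s: 26.1
tool_pos: [0.479, 0.0379, 0.1054]
tool_rot: [-179.8, 0.0, 171.4]
force: [-0.6, -6.0, -0.6]
grip_width: 0.0238
```

```bash
python3 -m creep '[{"tx":0,"ty":0.0006,"tz":0,"rx":0,"ry":0,"rz":0}]'
```

```text
time_s: 26.22
tool_pos: [0.4791, 0.0385, 0.1054]
tool_rot: [-179.8, 0.0, 171.4]
force: [0.3, -6.0, -0.0]
grip_width: 0.0237
```

```bash
python3 -m creep '[{"tx":0,"ty":0.0006,"tz":0,"rx":0,"ry":0,"rz":0}]'
```

```text
time_s: 26.35
tool_pos: [0.4792, 0.0391, 0.1054]
tool_rot: [-179.8, 0.0, 171.4]
force: [-0.1, -6.9, 0.6]
grip_width: 0.0237
```

```bash
python3 -m creep '[{"tx":0,"ty":0.0006,"tz":0,"rx":0,"ry":0,"rz":0}]'
```

```text
time_s: 26.48
tool_pos: [0.4793, 0.0394, 0.1054]
tool_rot: [-179.8, 0.0, 171.4]
force: [-0.6, -6.7, 0.2]
grip_width: 0.0238
```

```bash
python3 -m creep '[{"tx":0,"ty":0.0005,"tz":0,"rx":0,"ry":0,"rz":0}]'
```

```text
time_s: 26.6
tool_pos: [0.4793, 0.0394, 0.1054]
tool_rot: [-179.7, 0.0, 171.4]
force: [-0.8, -7.8, 0.9]
grip_width: 0.0236
```

```bash
python3 -m creep '[{"tx":0,"ty":0.0005,"tz":0,"rx":0,"ry":0,"rz":0}]'
```

```text
time_s: 26.72
tool_pos: [0.4793, 0.0395, 0.1054]
tool_rot: [-179.7, -0.0, 171.4]
force: [-1.6, -9.8, 1.3]
grip_width: 0.0236
```

```bash
python3 -m creep '[{"tx":0,"ty":0.0004,"tz":0,"rx":0,"ry":0,"rz":0}]'
```

```text
time_s: 26.85
tool_pos: [0.4793, 0.0396, 0.1054]
tool_rot: [-179.7, -0.0, 171.4]
force: [-0.9, -9.7, 2.0]
grip_width: 0.0236
```

```bash
python3 -m creep '[{"tx":0,"ty":0.0004,"tz":0,"rx":0,"ry":0,"rz":0}]'
```

```text
time_s: 26.98
tool_pos: [0.4793, 0.0396, 0.1053]
tool_rot: [-179.7, -0.0, 171.4]
force: [-0.3, -8.2, 1.9]
grip_width: 0.0236
```

```bash
python3 -m creep '[{"tx":0,"ty":0,"tz":0,"rx":0,"ry":0,"rz":0}]'
```

```text
time_s: 27.1
tool_pos: [0.4793, 0.0396, 0.1053]
tool_rot: [-179.7, -0.0, 171.4]
force: [-0.8, -10.6, 0.7]
grip_width: 0.0237
```

```bash
python3 -m creep '[{"tx":0,"ty":0.0002,"tz":0,"rx":0,"ry":0,"rz":0},{"tx":0,"ty":0,"tz":0,"rx":0,"ry":0,"rz":0}]'
```

```text
time_s: 27.35
tool_pos: [0.4793, 0.0396, 0.1053]
tool_rot: [-179.7, -0.0, 171.3]
force: [-1.2, -10.2, 0.8]
grip_width: 0.0238
```

```bash
python3 -m creep '[{"tx":0,"ty":0,"tz":0,"rx":0,"ry":0,"rz":0},{"tx":0,"ty":0,"tz":0,"rx":0,"ry":0,"rz":0}]'
```

```text
time_s: 27.6
tool_pos: [0.4794, 0.0396, 0.1054]
tool_rot: [-179.7, -0.0, 171.3]
force: [-0.6, -9.3, 1.6]
grip_width: 0.0238
```

```bash
python3 -m creep '[{"tx":0,"ty":0.0004,"tz":0,"rx":0,"ry":0,"rz":0},{"tx":0,"ty":0,"tz":0,"rx":0,"ry":0,"rz":0}]'
```

```text
time_s: 27.85
tool_pos: [0.4793, 0.0397, 0.1053]
tool_rot: [-179.6, -0.0, 171.3]
force: [-1.5, -10.7, 2.0]
grip_width: 0.0238
```

```bash
python3 -m creep '[{"tx":0,"ty":0,"tz":0,"rx":0,"ry":0,"rz":0},{"tx":0,"ty":0,"tz":0,"rx":0,"ry":0,"rz":0}]'
```

```text
time_s: 28.1
tool_pos: [0.4793, 0.0397, 0.1053]
tool_rot: [-179.6, -0.0, 171.3]
force: [-2.4, -10.1, 2.2]
grip_width: 0.0237
```

```bash
python3 -m creep '[{"tx":0,"ty":0,"tz":0,"rx":0,"ry":0,"rz":0}]'
```

```text
time_s: 28.22
tool_pos: [0.4793, 0.0397, 0.1053]
tool_rot: [-179.6, -0.0, 171.3]
force: [-0.9, -10.8, 1.7]
grip_width: 0.0234
```

```bash
python3 -m creep '[{"tx":0,"ty":-0.0025,"tz":0,"rx":0,"ry":0,"rz":0},{"tx":0,"ty":-0.0025,"tz":0,"rx":0,"ry":0,"rz":0},{"tx":0,"ty":-0.0025,"tz":0,"rx":0,"ry":0,"rz":0},{"tx":0,"ty":0,"tz":0,"rx":0,"ry":0,"rz":0}]'
```

```text
time_s: 28.72
tool_pos: [0.4784, 0.0379, 0.1055]
tool_rot: [180.0, -0.0, 171.5]
force: [-0.1, 0.6, -1.1]
grip_width: 0.0237
```

```bash
python3 -m creep '[{"tx":0,"ty":0.001,"tz":-0.006,"rx":0,"ry":0,"rz":0},{"tx":0,"ty":0,"tz":-0.012,"rx":0,"ry":0,"rz":0},{"tx":0,"ty":0,"tz":-0.025,"rx":0,"ry":0,"rz":0},{"tx":0,"ty":0,"tz":-0.032,"rx":0,"ry":0,"rz":0},{"tx":-0.0076,"ty":-0.0487,"tz":0,"rx":0,"ry":0,"rz":0},{"tx":-0.0076,"ty":-0.0487,"tz":0,"rx":0,"ry":0,"rz":0},{"tx":-0.0076,"ty":-0.0487,"tz":0,"rx":0,"ry":0,"rz":0},{"tx":-0.0076,"ty":-0.0487,"tz":0,"rx":0,"ry":0,"rz":0},{"tx":-0.0076,"ty":-0.0487,"tz":0,"rx":0,"ry":0,"rz":0},{"tx":-0.0076,"ty":-0.0487,"tz":0,"rx":0,"ry":0,"rz":0},{"tx":0,"ty":0,"tz":0.04,"rx":0,"ry":0,"rz":0},{"tx":0,"ty":0,"tz":0.03,"rx":0,"ry":0,"rz":0},{"tx":0,"ty":0,"tz":0.02,"rx":0,"ry":0,"rz":0},{"tx":0,"ty":0,"tz":0,"rx":0,"ry":0,"rz":0},{"tx":0,"ty":0,"tz":0,"rx":0,"ry":0,"rz":0}]'
```

```text
time_s: 30.6
tool_pos: [0.4816, -0.2578, 0.0918]
tool_rot: [-180.0, 0.1, 171.5]
force: [0.3, 0.4, -0.6]
grip_width: 0.0238
```

```bash
python3 - <<'E'
from h import *
S=cam('top');crop(S,200,305,160,235,7,[],'pics/p3.png')
cv2.imwrite('pics/p4.png',S[0])
S=cam('side');crop(S,245,335,185,265,8,[],'pics/p5.png')
E
```

```text
(no output)
```

View pics/p3.png

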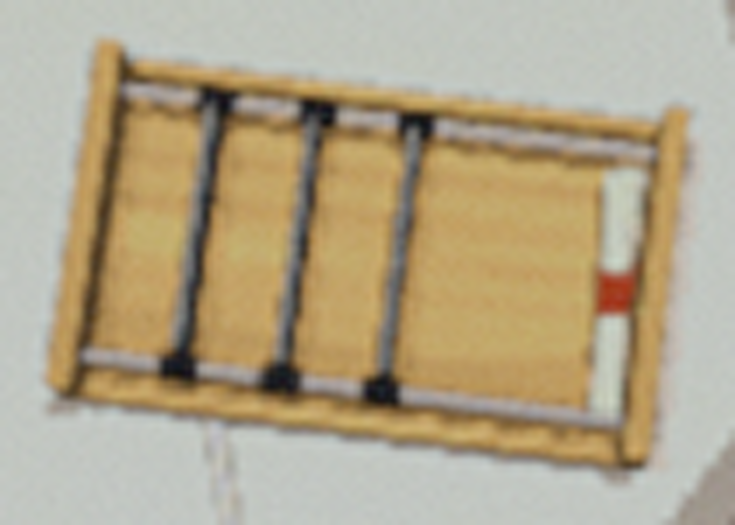

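View pics/p5.png

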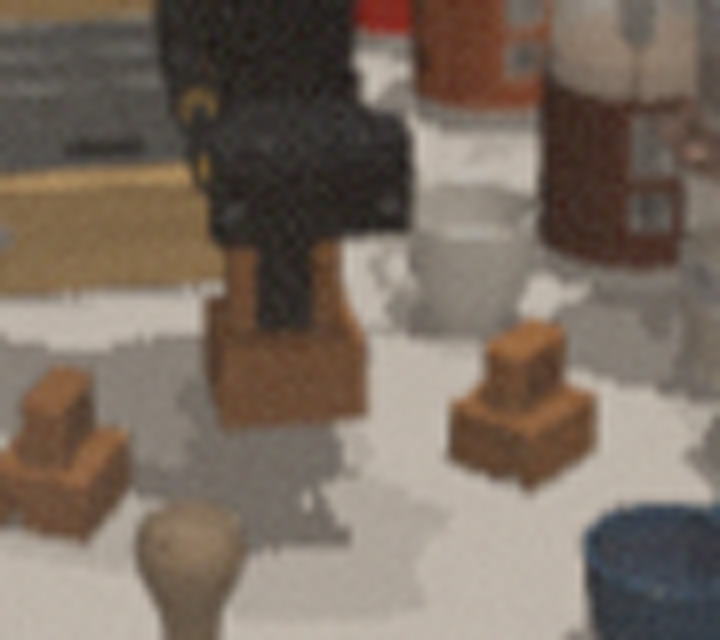

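The dividers are evenly spaced now, with sleeves at x≈178, 280 and 381 in the crop. The block is upright in the grip over clear worktop. I'll measure the spacing while it goes down.

```bash
cat > meas.py <<'E'
from h import *
from scipy.signal import find_peaks
C=cam('top');t=np.mean([cam('top')[0].astype(float) for _ in range(3)]+[C[0].astype(float)],0)
cd=(.4791,.0367,-8.45);ys=np.arange(-.1,.112,.0002);sat=cv2.GaussianBlur((t[...,2]-t[...,0]).astype(np.float32),(0,0),.5)
P=np.mean([cv2.remap(sat,*[q.reshape(1,-1) for q in proj(C,body(cd,np.c_[np.full(len(ys),x),ys,np.full(len(ys),.058)])).astype(np.float32).T],cv2.INTER_CUBIC)[0] for x in np.linspace(-.04,.04,50)],0)
pk=find_peaks(-P,prominence=20)[0]
for k in pk:
    w=np.abs(ys-ys[k])<.009; wt=np.clip(85-P,0,None)*w; print(ys[k].round(4),((wt*ys).sum()/wt.sum()).round(4))
E
python3 meas.py
python3 -m creep '[{"tx":0,"ty":0,"tz":0.015,"rx":0,"ry":0,"rz":0},{"tx":0,"ty":0,"tz":0.008,"rx":0,"ry":0,"rz":0},{"tx":0,"ty":0,"tz":0.002,"rx":0,"ry":0,"rz":0},{"tx":0,"ty":0,"tz":0,"rx":0,"ry":0,"rz":0}]'
```

```text
-0.0132 -0.0131
0.0308 0.031
0.075 0.0753
time_s: 31.4
tool_pos: [0.4806, -0.2577, 0.0653]
tool_rot: [-180.0, -0.0, 171.5]
force: [0.0, 0.3, -0.5]
grip_width: 0.0234
```

```bash
python3 -m creep '[{"tx":0,"ty":0,"tz":0.0008,"rx":0,"ry":0,"rz":0},{"tx":0,"ty":0,"tz":0,"rx":0,"ry":0,"rz":0}]'
```

```text
time_s: 31.65
tool_pos: [0.4808, -0.2577, 0.0649]
tool_rot: [-180.0, 0.0, 171.5]
force: [0.4, -0.3, -1.0]
grip_width: 0.0238
```

```bash
python3 -m creep '[{"tx":0,"ty":0,"tz":0.001,"rx":0,"ry":0,"rz":0},{"tx":0,"ty":0,"tz":0,"rx":0,"ry":0,"rz":0}]'
```

```text
time_s: 31.9
tool_pos: [0.4809, -0.2576, 0.0645]
tool_rot: [180.0, 0.0, 171.5]
force: [-1.2, 1.5, 5.6]
grip_width: 0.0239
```

Touchdown (5.6 N). Releasing and withdrawing.

```bash
python3 -m creep '[{"tx":0,"ty":0,"tz":-0.0005,"rx":0,"ry":0,"rz":0},{"tx":0,"ty":0,"tz":0,"rx":0,"ry":0,"rz":0},{"tx":0,"ty":0,"tz":0,"rx":0,"ry":0,"rz":0},{"tx":0,"ty":0,"tz":0,"rx":0,"ry":0,"rz":0}]' 0.055 20; python3 -m creep '[{"tx":0,"ty":0,"tz":-0.01,"rx":0,"ry":0,"rz":0},{"tx":0,"ty":0,"tz":-0.03,"rx":0,"ry":0,"rz":0},{"tx":0,"ty":0,"tz":-0.05,"rx":0,"ry":0,"rz":0},{"tx":0,"ty":0,"tz":-0.05,"rx":0,"ry":0,"rz":0},{"tx":0,"ty":0,"tz":-0.02,"rx":0,"ry":0,"rz":0},{"tx":0,"ty":0,"tz":0,"rx":0,"ry":0,"rz":0},{"tx":0,"ty":0,"tz":0,"rx":0,"ry":0,"rz":0}]'; python3 - <<'E'
from h import *
S=cam('top');cv2.imwrite('pics/q1.png',cv2.resize(S[0],None,fx=1.5,fy=1.5))
S=cam('side');crop(S,225,335,175,275,7,[],'pics/q2.png')
E
python3 meas.py
```

```text
time_s: 32.4
tool_pos: [0.4806, -0.2575, 0.0641]
tool_rot: [180.0, -0.0, 171.5]
force: [0.6, 0.4, 1.2]
grip_width: 0.0521
time_s: 33.28
tool_pos: [0.4801, -0.2572, 0.2233]
tool_rot: [180.0, -0.1, 171.5]
force: [-0.8, -0.1, 0.4]
grip_width: 0.0547
-0.0132 -0.0131
0.0308 0.031
0.075 0.0753
```

View pics/q1.png

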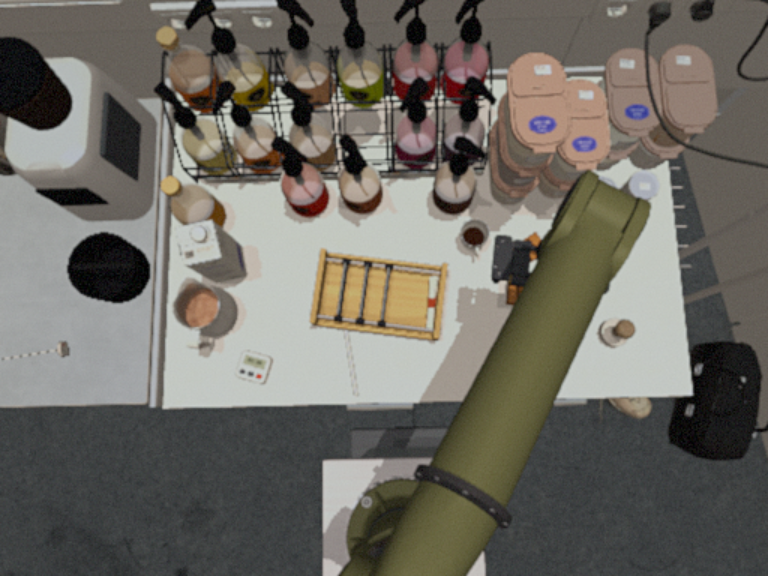

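View pics/q2.png

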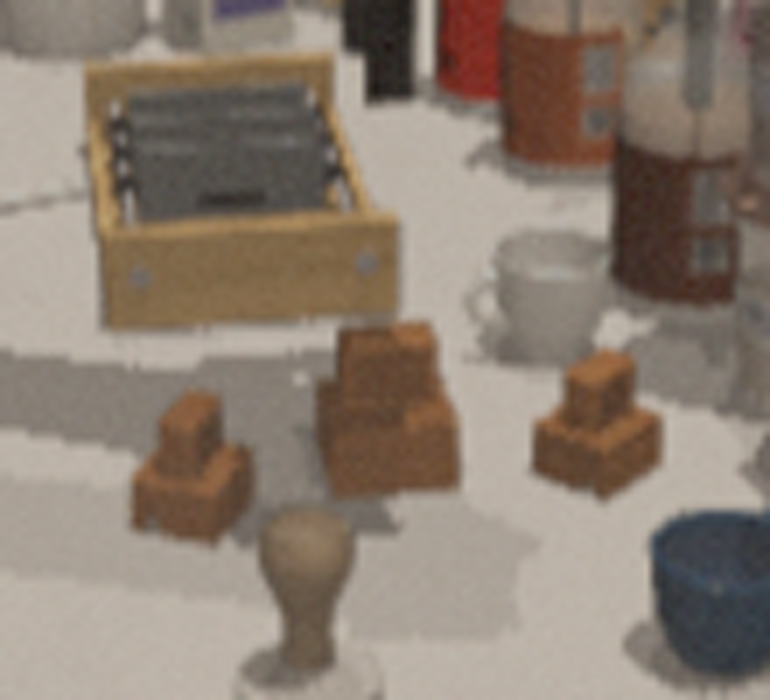

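The block stands upright at (390,410) in the side crop, clear of the gripper. The cup, tamper and jug sit where they were, and the dividers haven't moved since the last measurement. Handing in.

```bash
python3 -c "
from cell import env
print(env.sign_off())"
```

```text
the job is handed in; nothing more can be done
None
```

The three dividers are set with the block, which now stands upright on the worktop right of the caddy. I handed the job in after about 34 s of the 69 s; sign-off gave no verdict.

- **Pressing home:** For each divider I held the block at its stop for about 1 s with 10–11 N on the wrist. About 6 N of that was the divider's drag, so roughly 4 N pressed on the stop. The contact force itself was not measured, and the wrist reading is noisy by about 1 N. The highest reading was about 11 N.
- **Spacing from the tool:** The stops came at world y = 0.1287, 0.0842 and 0.0397 m. That is 45.0 mm per step along the caddy, so pockets of 40 mm. The first stop was at 0.0929 m along the caddy, against 0.093 m expected from the camera fit.
- **Spacing from the camera:** The raw top view shows steps of 44.3 and 44.1 mm, slightly less than the tool. I put this down to the divider faces below the top edge showing in the picture. The readings were the same before and after I set the block down.
- **Block and bystanders:** The last pictures show the block standing upright and released, with the gripper well above it. The cup, tamper and jug look unmoved; I checked that by eye only.

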